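# Shut the clipper case, close its hasp and pin it

### The arm

A 6-joint arm with a two-finger parallel gripper is mounted at the origin on a cart in front of the work surface, level with it; the furniture and walls round the work are solid. World frame = base frame: x ahead of the robot, y to its left, z up, the work surface at z = 0. Lengths are in mm, angles in rad, forces in N, time in s.
With the tool pointing down it reaches from about 325 to 900 mm from the base axis. Payload 6.1 kg.
Tool frame: the origin (TCP) lies at the very end of the fingers, on their centre line; the grasp point (between the pads) lies 19 mm behind it; z points along the fingers, y is the line along which they close (so a half turn about z gives the same grasp; the last joint's range is limited). The gripper opens to 85 mm and grips with 20 to 120 N. Pads are 22 mm wide; open, the fingers measure 114 mm over their backs; the gripper's body (76 mm by 85 mm) begins 54 mm behind the grasp point. The pads swing forward as they close: fully open they stand 13 mm farther back than shut.
Start: joints at [-0.126, 0.22, 1.526, -0, 1.395, -0.126], TCP at [624.992, -0.003, 197.6] pointing down, gripper open.
Joint ranges: [-2.98, 2.98], [-0.91, 2.08], [0.09, 2.57], [-1.24, 4.39], [0.2, 2.65], [-2.68, 2.68]. Speed limits (rad/s): [2.57, 2.57, 3.01, 3.14, 3.14, 3.14].

### API

Orientations are given as a unit quaternion [w, x, y, z].
In Python, from bench import observe, grab_frame, sign_off gives the robot as it stands.
- The arm moves only by the tool carry_out, never from a script. Its argument "deltas" is a list of rows, each an object with "slide": the shift along the world's x, y, z in units of 30 mm (1.0 is 30 mm), a list of three; "turn": the turn about the world's z in rad; "claw": the finger opening in mm, from 0 to 85.4. A call has 1 to 12 rows; each row shifts and turns the commanded pose from where the row before left it; what a row does not reach is not made up. A row lasts 1/12 s, in which the tool goes at most 41.7 mm and 7.16 degrees, less where a joint would pass 70% of its speed; a pose out of reach is approached as far as the arm can. A call is refused whole if a number of a shift passes 1 or a number of a turn 0.125, either way. A call with a gripper value outside its range is refused whole. The fingers move at their own pace and stop on an object; "force" is the grip in N (left out, the last holds). Time passes only in rows, so rows that do not move let the fingers close. It gives the time, the measured TCP pose, the force, the opening and the grip force at its end, in the units of the state.
- observe(): the state, without advancing time (a new reading comes with each control period).
- grab_frame(name): name is "scene" or "side" or "wrist"; returns a dict with "color" (480x640x3 uint8, red, green, blue), "vertical_fov" (degrees; the focal length in pixels is half the picture's height over the tangent of half this angle, whatever the lens; pixels are square), "cx", "cy" (the principal point, pixels), "k1" (the pictures are not rectified: a ray, as slopes to the right and down, at radius r is drawn at 1 + k1 r^2 times it, then the intrinsics apply), "R" (3x3) and "t" (3): a world point X has camera coordinates R X + t. Camera axes: x right, y down, z forward; pixel columns grow to the right and rows downward; lengths in mm; the calibration is good to about 2 mm. A picture is of the moment at which its call begins. There is no depth.
- sign_off(): hands the job in; it is judged then, once.
The state is a dict: "time": time; "joint_pos": joint angles; "qd": joint speeds; "joint_torque": joint torques, N m; "ee_pos": TCP position; "eef_rot": TCP orientation; "wrist_force": force on the tool from outside, world axes, zero at the start; "torque": the same for the moment, N m; "gripper_width": finger opening in mm; "grasp_force": force on a finger pad.
Only numpy, scipy, OpenCV 4.12 (cv2) and the standard library are available. Lean on these libraries where they do the work, as an engineer would, in place of code of your own. Each camera call takes 0.05 s, during which the arm holds its last target. There are 200 camera calls.

### The job

Make the black clipper case ready to carry: press its lid fully shut, then swing the steel hasp down over the staple until it lies home against the front of the case, and then take the red-headed pin from its grey rest and drop it down through the staple's loop until its collar sits on the loop. Leave the pin there upright and let go; do not push the other things on the counter about.

Things in the scene. Friction and masses are not known exactly. Their poses are not given: they have to be found in the camera images.
- case: Black clipper-guard case, fixed to the counter, 150 x 240 mm, 91 mm tall with the lid shut. Origin: centre of its underside. x points from its front to its back (away from the robot at yaw 0), y to its left, z up. Front face at x = -75 mm; the lid is all above z = 61 mm, its hinge axis along y at x = +78, z = 62 mm.
- case_lid (a joint): Lid angle in rad, 0 = fully shut, positive = front edge raised. It starts ajar. A stiff hinge (0.2 N m): the lid stays where it is left; 2 to 4 N pressed down near its front edge closes it, and it then stops rigidly.
- lid_press (a point): A point on top of the lid clear of the hasp, where it can be pressed: case frame x = -35, y = -75, z = 90.5 mm when shut; it moves with the lid. Its frame turns with the lid.
- hasp (a joint): Angle of the hasp's swinging leaf relative to the lid, rad: 0 = hanging down in front of the case, home over the staple (rigid stop); 1.57 = sticking out to the front; 3.14 = standing straight up (it starts near there); more = leaning back over the lid. Stiff hinge (0.025 N m): about 1 N moves it, it stays where it is left and must be pushed all the way home.
- hasp_axis (a point): Hasp's hinge axis at mid-width of the leaf: case x = -82, y = 0, z = 84 mm with the lid shut; axis along the case's y; barrel 7 mm thick. The leaf is a steel plate 62 mm wide (y = -31 to +31), 3 mm thick, reaching 66 mm from the axis, outer face 4.5 mm outside it; its slot for the staple lies 35 to 56 mm from the axis, y = -27 to -1 mm. It passes freely over the staple.
- hasp_pad (a point): Centre of the face of the red ribbed thumb block (24 x 24 mm, 4.5 mm proud) on the leaf's outer face (faces front when closed, back when standing up), beside the slot: y = +17 mm, 51 mm from the axis. Pushing it swings the leaf over and down. Hasp home: at case x = -91, y = 17, z = 33 mm. Frame turns with the leaf, equals the case's when closed; -x points out of the outer face.
- staple_eye (a point): Middle of the staple's loop, level with the top of its bar: case x = -101, y = -14, z = 46 mm, axes as the case's. The staple is a flat U of 4 mm bar, level, sticking out 39 mm from the case's front, 21 mm wide outside. Seen from above the open loop is 13 mm wide (y) and, hasp home, runs from 9.5 mm in front of this point (-x) to 14 mm behind it, where the leaf is.
- pin: Loose retaining pin, 40 g, upright in its rest. Origin: centre of the collar's underside; z up along the pin. Below: steel shank 8 mm diameter, 34 mm long, tapered tip. Above: steel collar 22 mm diameter, 4 mm thick, then a red round grip 18 mm diameter from 4 to 30 mm above the origin. In the staple the collar's underside rests on the loop, at the height of point staple_eye.
- pin_rest: Fixed grey block, 40 x 40 mm and 40 mm tall, with a 12 mm square hole in its top in which the pin stands; origin: centre of its underside. The pin's collar rests on its top.
- cream_pot: Bystander: loose round blue cream pot with a pale lid, 58 mm diameter, 37 mm tall; origin: centre of its underside.
- developer: Bystander: loose small white bottle with a pointed nozzle, 37 mm diameter, 126 mm tall; origin: centre of its underside.

How it is judged (in metres and radians):
On the way, in this order (a step that is already met when the one before it is completed fails the run):
1. the lid is pressed shut (within 0.03 rad) while the hasp is still up (value of joint case_lid below 0.03 rad and value of joint hasp above 0.5 rad), for 0.2 s.
2. the hasp is swung home over the staple (within 0.12 rad), the lid shut, the pin not yet in the loop (value of joint case_lid below 0.03 rad and value of joint hasp below 0.12 rad and distance between pin and staple_eye above 0.03 m), for 0.2 s.
At the end, for the whole second after the job is handed in: Lid shut within 0.03 rad, hasp home within 0.12 rad, and the pin standing at rest in the staple's loop, upright within 0.15 rad, its collar's underside within 4 mm of the loop's top, inside the loop (within 6 mm across, -10 to +14 mm along the case's x of the loop's middle) (value of joint case_lid below 0.03 rad and value of joint hasp below 0.12 rad and x of pin in the frame of staple_eye between -0.01 and 0.014 m and y of pin in the frame of staple_eye between -0.006 and 0.006 m and z of pin in the frame of staple_eye between -0.004 and 0.004 m and angle between pin's own z axis and vertical below 0.15 rad and linear speed of pin below 0.02 m/s); the robot touches nothing.
It fails at once if the blue cream pot is pushed more than 30 mm or tipped over (distance of cream_pot from where it was at the start of the episode above 0.03 m or angle between cream_pot's own z axis and vertical above 0.5 rad).
It fails at once if the small white bottle is pushed more than 30 mm or tipped over (distance of developer from where it was at the start of the episode above 0.03 m or angle between developer's own z axis and vertical above 0.5 rad).
It also fails if it takes over 64 s, if anything falls off the work surface, if the arm or the gripper's body presses on something with over 40 N, if the wrist force passes 120 N, or if a joint passes its speed limit or range.

## Working session

There is one attempt and no reset: what is moved stays moved. The work goes in short steps, Python scripts to look and compute and a tool call to move; the robot and the scene stay as the last step left them, time stands still between calls to the robot, and variables do not carry over. Pictures are saved under pics/ and viewed, at most 10 in all, crops included, and the job is handed in when it is done.

Besides the shell and the picture viewer there is one more tool, called after "Call:" in YAML: its name, and indented under it one key for each argument. carry_out: Moves the arm, as the interface text tells. Its arguments: {"type":"object","properties":{"deltas":{"type":"array","items":{"type":"object","properties":{"slide":{"type":"array","items":{"type":"number"}},"turn":{"type":"number"},"claw":{"type":"number"}}}},"force":{"type":"number"}},"required":["deltas"]}

```bash
mkdir -p pics; cat > h.py <<'E'
import numpy as np, cv2
from bench import observe, grab_frame, sign_off
def K(f):
    h,w=f["color"].shape[:2]; F=h/2/np.tan(np.radians(f["vertical_fov"])/2)
    return F
def proj(f,X):
    c=np.array(f["R"])@np.array(X,float)+np.array(f["t"]); s=c[:2]/c[2]; s=s*(1+f["k1"]*(s@s)); return s*K(f)+[f["cx"],f["cy"]]
def ray(f,u,v):
    d=(np.array([u,v],float)-[f["cx"],f["cy"]])/K(f); s=d.copy()
    for _ in range(20): s=d/(1+f["k1"]*(s@s))
    R=np.array(f["R"]); o=-R.T@np.array(f["t"]); r=R.T@np.array([s[0],s[1],1]); return o,r/np.linalg.norm(r)
def onz(f,u,v,z):
    o,r=ray(f,u,v); return o+r*(z-o[2])/r[2]
def tri(*obs):
    A=np.zeros((3,3));b=np.zeros(3)
    for f,u,v in obs:
        o,r=ray(f,u,v);P=np.eye(3)-np.outer(r,r);A+=P;b+=P@o
    X=np.linalg.solve(A,b); return X,[np.round(proj(f,X)-[u,v],1) for f,u,v in obs]
def save(f,n): cv2.imwrite(f"pics/{n}.png",cv2.cvtColor(f["color"],cv2.COLOR_RGB2BGR))
E
python3 - <<'E'
from h import *
import pickle
fs={n:grab_frame(n) for n in("scene","side","wrist")}
pickle.dump(fs,open("f0.pkl","wb"))
for n,f in fs.items():
    save(f,n+"0"); R=np.array(f["R"]); print(n,np.round(-R.T@np.array(f["t"])),np.round(R[2],2),f["k1"],f["vertical_fov"])
print(observe())
E
```

```text
scene [ -62. -667.  684.] [ 0.67  0.4  -0.62] -0.02237619342468468 48.28070618359564
side [  427. -1032.   539.] [ 0.18  0.85 -0.49] -0.09105629842838756 56.72378402461988
wrist [624.  82. 373.] [-0.   -0.32 -0.95] -0.021011189318355786 62.35036685575298
{'time': 0.15, 'joint_pos': array([-1.26089933e-01,  2.21058564e-01,  1.52733465e+00, -6.25587331e-06,
        1.39464431e+00, -1.26086751e-01]), 'qd': array([-0.00275129, -0.00423171, -0.00342234,  0.00043593, -0.00184912,
        0.00185232]), 'joint_torque': array([ 5.24838761e-04, -4.97483325e+01, -3.89904678e+01, -1.73041117e-04,
        7.14129725e-03, -8.50862284e-05]), 'ee_pos': array([6.24511059e+02, 6.21619079e-02, 1.96749364e+02]), 'eef_rot': array([-5.69137583e-04,  7.07107332e-01,  7.07105861e-01, -4.44976995e-04]), 'wrist_force': array([-1.25267064,  0.68965661, -0.31554404]), 'torque': array([-0.03657521,  0.03222248,  0.02313088]), 'grasp_force': 0.0, 'gripper_width': 85.4315244205162}
```

View pics/scene0.png

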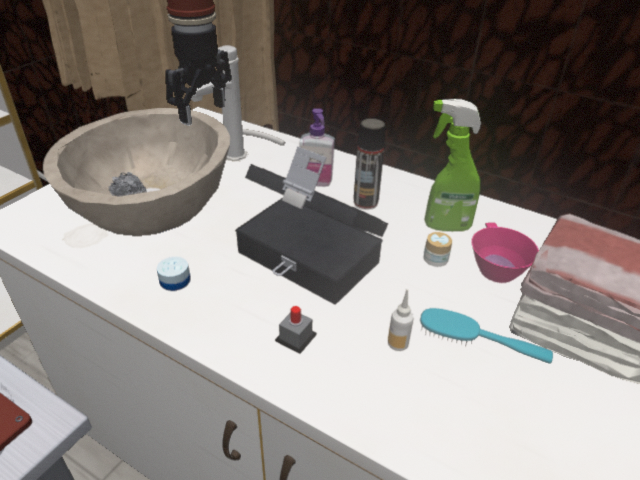

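View pics/side0.png

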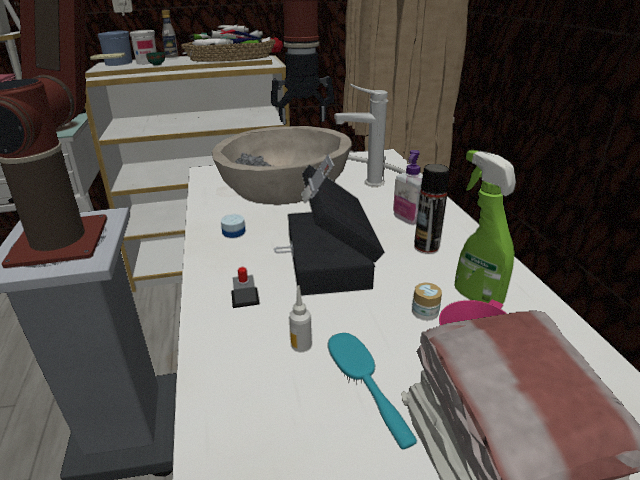

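View pics/wrist0.png

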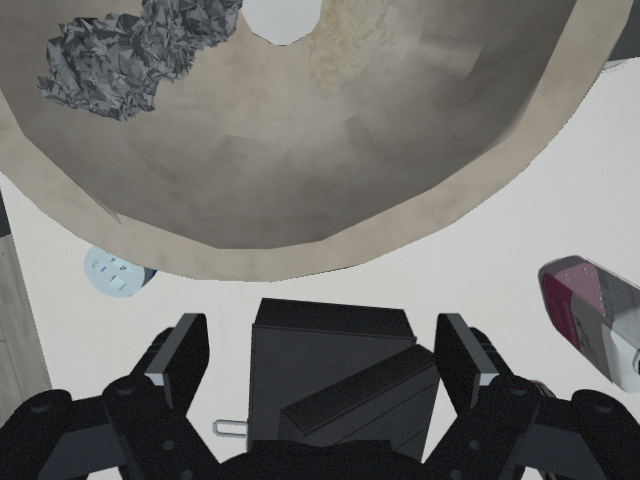

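```bash
python3 - <<'E'
from h import *
import pickle
fs=pickle.load(open("f0.pkl","rb"))
def crop(n,x,y,w,h,s):
    c=fs[n]["color"][y:y+h,x:x+w]; c=cv2.resize(c,None,fx=s,fy=s,interpolation=cv2.INTER_CUBIC)
    c=np.clip((c/255.)**0.5*255,0,255).astype(np.uint8)
    for i in range(0,w,20): cv2.putText(c,str(x+i),(i*s,10),0,.35,(255,0,255)); cv2.line(c,(i*s,0),(i*s,4),(255,0,255))
    for j in range(0,h,20): cv2.putText(c,str(y+j),(0,j*s+4),0,.35,(255,0,255))
    save({"color":c},n+"crop0")
crop("scene",230,140,160,150,4); crop("side",220,150,170,150,4)
for n in("scene","side"):
    f=fs[n]; hsv=cv2.cvtColor(f["color"],cv2.COLOR_RGB2HSV)
    for nm,lo,hi in(("red",(0,180,120),(6,255,255)),("blue",(95,150,30),(125,255,255))):
        k,l,st,c=cv2.connectedComponentsWithStats(cv2.inRange(hsv,lo,hi))
        for i in range(1,k):
            if st[i,4]>25: print(n,nm,st[i],np.round(c[i],1))
E
```

```text
scene red [292 307   7   6  34] [295.  309.5]
scene blue [160 277  29  13 138] [174.6 284.8]
side blue [231  39  20   3  35] [239.5  39.7]
side blue [222 227  23  10 108] [233.5 232.9]
```

View pics/scenecrop0.png

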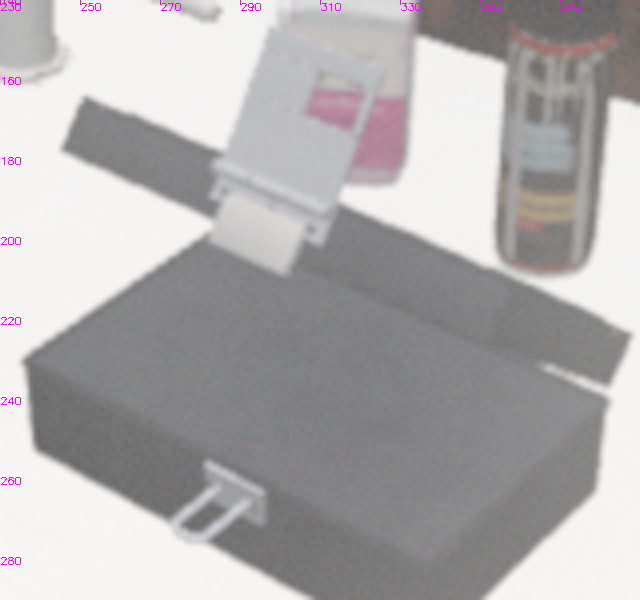

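View pics/sidecrop0.png

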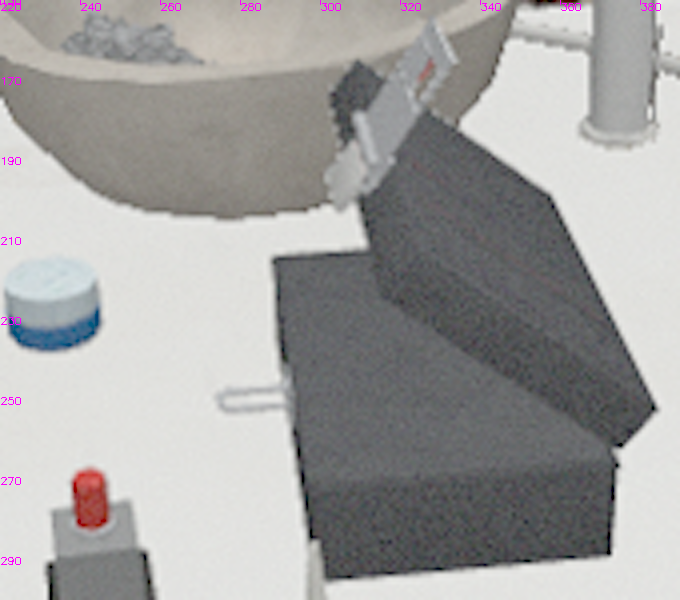

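```bash
cat > m.py <<'E'
from h import *
import pickle
fs=pickle.load(open("f0.pkl","rb")); S,D=fs["scene"],fs["side"]
A={"FL":((236,230.5),(288.75,215)),"FR":((336,280),(297,271.75)),"BR":((382,240),(374.2,265.8)),"stap_tip":((275,272.5),(274.3,249.5)),
 "FRb":None,"lidFRt":((388,223.7),(312.5,210)),"lidFRb":((382.5,236),(316,224))}
for k,v in A.items():
    if v: print(k,*[np.round(x,1) for x in tri((S,*v[0]),(D,*v[1]))])
src=[];dst=[]
for p,o in [((-75,-120),(D,301.2,294.2)),((75,-120),(D,372.5,288.2)),((-75,120),(S,239.5,252.5)),((75,-120),(S,378.7,263))]:
    w=onz(*o,0); print("z0",p,np.round(w,1)); src.append(p);dst.append(w[:2])
for p,k in [((-75,120),"FL"),((-75,-120),"FR"),((75,-120),"BR")]:
    for f,i in((S,0),(D,1)):
        w=onz(f,*A[k][i],61); print("z61",k,np.round(w,1)); src.append(p);dst.append(w[:2])
src=np.array(src,float);dst=np.array(dst); a=src-src.mean(0);b=dst-dst.mean(0)
th=np.arctan2((a[:,0]*b[:,1]-a[:,1]*b[:,0]).sum(),(a*b).sum()); c,s=np.cos(th),np.sin(th);R=np.array([[c,-s],[s,c]])
t=dst.mean(0)-R@src.mean(0); print("yaw",th,"t",t); print(np.round(dst-(src@R.T+t),1).tolist())
np.save("case.npy",[*t,th])
for n,f in(("scene",S),("side",D)):
    hsv=cv2.cvtColor(f["color"],cv2.COLOR_RGB2HSV); m=cv2.inRange(hsv,(0,150,70),(9,255,255))|cv2.inRange(hsv,(172,150,70),(180,255,255))
    k,l,st,ce=cv2.connectedComponentsWithStats(m)
    for i in range(1,k):
        if st[i,4]>40 and 200<ce[i][0]<320 and 250<ce[i][1]<330: print(n,st[i],ce[i],"z57",onz(f,*ce[i],57),"top z70",onz(f,ce[i][0],st[i,1]+2,70)); A[n]=ce[i]
    for i in (0,): pass
print("pin",tri((S,*A["scene"]),(D,*A["side"])))
print("staple",[np.round(np.r_[t+R@[-114,y],44],0) for y in(-14,)], [np.round(onz(f,*p,44),1) for f,p in((S,(275,272.5)),(D,(274.3,249.5)))])
print("pot",onz(S,174.6,270,37),onz(D,233.5,220,37),"bottle",onz(S,400,345,0),onz(D,301,347,0))
E
python3 m.py
```

```text
FL [ 565.  -107.3   51.9] [[ 0.   0.1]
 [ 0.  -0.1]]
FR [ 541.1 -345.8   56.4] [[ 0.1  1.1]
 [ 0.4 -0.9]]
BR [ 689.3 -360.9   54.7] [[ 0.   0.3]
 [ 0.1 -0.3]]
stap_tip [ 512.2 -237.    43.6] [[ 0.   0.7]
 [ 0.3 -0.6]]
lidFRt [ 552.6 -422.3  213.7] [[ 0.1 -5.4]
 [-2.1  4.7]]
lidFRb [ 559.8 -412.7  182.1] [[ 0.  -5.5]
 [-2.2  4.8]]
z0 (-75, -120) [ 546.8 -346.1    0. ]
z0 (75, -120) [ 688.9 -360.5    0. ]
z0 (-75, 120) [ 563.5 -112.4    0. ]
z0 (75, -120) [ 686.2 -360.9    0. ]
z61 FL [ 556.2 -115.3   61. ]
z61 FL [ 562.4 -124.9   61. ]
z61 FR [ 539.1 -346.6   61. ]
z61 FR [ 538.7 -355.1   61. ]
z61 BR [ 682.6 -363.6   61. ]
z61 BR [ 685.5 -370.4   61. ]
yaw -0.08856223394204575 t [ 624.17268764 -239.09201897]
[[7.9, 5.9], [0.7, 4.8], [3.4, 0.5], [-2.1, 4.3], [-3.9, -2.3], [2.3, -12.0], [0.2, 5.4], [-0.1, -3.1], [-5.6, 1.7], [-2.8, -5.1]]
scene [291 306   9  16 109] [295.16513761 313.62385321] z57 [ 438.09727432 -329.42928262   57.        ] top z70 [ 438.00816186 -329.60956831   70.        ]
side [238 267   9  15 109] [242.0733945  274.47706422] z57 [ 437.37910983 -334.25311965   57.        ] top z70 [ 438.52394971 -335.30798287   70.        ]
pin (array([ 438.16787146, -329.51290846,   55.0777457 ]), [array([0.1, 0.8]), array([ 0.3, -0.6])])
staple [array([ 509., -243.,   44.])] [array([ 513.4, -236.1,   44. ]), array([ 511.3, -239.8,   44. ])]
pot [426.53437218 -74.99002991  37.        ] [435.46809925 -72.6951068   37.        ] bottle [ 517.7296376  -484.83692786    0.        ] [ 518.58840904 -488.02127692    0.        ]
```

The case is at about (627, -234) with yaw -0.10, since the staple tip and corner triangulations agree. The lid is wide open with the hasp standing up, at scene ~(305,165), and the pin is at (438, -330). I'll go above the lid press area first.

Call:
carry_out:
  deltas:
    - {"slide": [0,0,1],"claw": 0}
    - {"slide": [0,0,1],"claw": 0}
    - {"slide": [0,0,1],"claw": 0}
    - {"slide": [0,0,0.5],"turn": -0.1,"claw": 0}
    - {"slide": [0,0,0],"claw": 0}

```text
$.deltas[0]: bad value
```

Call:
carry_out:
  deltas:
    - {"slide": [-0.1,-1,0],"claw": 0}
    - {"slide": [-0.1,-1,0],"claw": 0}
    - {"slide": [-0.1,-1,0],"claw": 0}
    - {"slide": [-0.1,-1,0],"claw": 0}
    - {"slide": [-0.1,-1,0],"claw": 0}
    - {"slide": [0,-1,0],"claw": 0}
    - {"slide": [0,-1,0],"claw": 0}
    - {"slide": [0,-1,0],"claw": 0}
    - {"slide": [0,-1,0],"claw": 0}
    - {"slide": [0,-1,0],"claw": 0}
    - {"slide": [0,-0.6,0],"claw": 0}
    - {"slide": [0,0,0],"claw": 0}

```text
$.deltas[0]: bad value
```

```bash
cat > c.py <<'E'
from h import *
cx,cy,th=627,-234.2,-0.1
c,s=np.cos(th),np.sin(th)
def w(x,y,z): return np.array([cx+c*x-s*y,cy+s*x+c*y,z])
def case(p): d=np.array(p)-[cx,cy,0]; return np.array([c*d[0]+s*d[1],-s*d[0]+c*d[1],d[2]])
def ony(f,u,v,y):
    o,r=ray(f,u,v); o=case(o); r=np.array([c*r[0]+s*r[1],-s*r[0]+c*r[1],r[2]]); return o+r*(y-o[1])/r[1]
E
python3 - <<'E'
from c import *
import pickle
fs=pickle.load(open("f0.pkl","rb")); S,D=fs["scene"],fs["side"]
for n,f,u,v,y in(("lidFRt",S,388,223.7,-120),("lidFRb",S,382.5,236,-120),("lidFRb",D,316,224,-120),("lidFRt",D,312.5,210,-120),("lidBRt",D,383.8,252,-120),("lidFLt",S,251,164,120),
 ("leaftipL",S,298,147,31),("leaftipR",S,326,156,-31)): print(n,np.round(ony(f,u,v,y),1))
o=observe();print(o["ee_pos"],case(o["ee_pos"]),o["wrist_force"],o["time"])
E
```

```text
lidFRt [  90.5 -120.    85. ]
lidFRb [  74.4 -120.    65.3]
lidFRb [ -37.8 -120.   155.1]
lidFRt [ -43.7 -120.   183.7]
lidBRt [  91.5 -120.    84.3]
lidFLt [-21.3 120.  176. ]
leaftipL [  8.1  31.  229.7]
leaftipR [  6.9 -31.  234.4]
[6.24511059e+02 6.21619079e-02 1.96749364e+02] [-25.86369861 232.84334739 196.74936396] [-1.25267064  0.68965661 -0.31554404] 0.15
```

Call:
carry_out:
  deltas:
    - {"slide": [0,0,1],"turn": 0,"claw": 0}
    - {"slide": [0,0,1],"turn": 0,"claw": 0}
    - {"slide": [0,0,1],"turn": 0,"claw": 0}
    - {"slide": [-0.2,0,0.4],"turn": -0.1,"claw": 0}

```text
time: 0.48
ee_pos: [620.8, -0.2, 304.3]
eef_rot: [0.002, 0.741, 0.671, 0.002]
wrist_force: [0.1, -0.5, 0.6]
gripper_width: 38.9
grasp_force: 0.0
```

Call:
carry_out:
  deltas:
    - {"slide": [0,-1,0],"turn": 0,"claw": 0}
    - {"slide": [0,-1,0],"turn": 0,"claw": 0}
    - {"slide": [0,-1,0],"turn": 0,"claw": 0}
    - {"slide": [0,-1,0],"turn": 0,"claw": 0}
    - {"slide": [0,-1,0],"turn": 0,"claw": 0}
    - {"slide": [0,-1,0],"turn": 0,"claw": 0}
    - {"slide": [0,-1,0],"turn": 0,"claw": 0}
    - {"slide": [0,-1,0],"turn": 0,"claw": 0}
    - {"slide": [0,-1,0],"turn": 0,"claw": 0}
    - {"slide": [0,-1,0],"turn": 0,"claw": 0}
    - {"slide": [0,-0.6,0],"turn": 0,"claw": 0}
    - {"slide": [0,0,0],"turn": 0,"claw": 0}

```text
time: 1.48
ee_pos: [617.7, -322.2, 298.1]
eef_rot: [-0.0, 0.743, 0.669, -0.001]
wrist_force: [0.2, -0.5, -0.2]
gripper_width: 0.1
grasp_force: 0.0
```

Call:
carry_out:
  deltas:
    - {"slide": [0,0,-1],"turn": 0,"claw": 0}
    - {"slide": [0,0,-1],"turn": 0,"claw": 0}
    - {"slide": [0,0,-1],"turn": 0,"claw": 0}
    - {"slide": [0,0,-0.7],"turn": 0,"claw": 0}
    - {"slide": [0,0,-0.5],"turn": 0,"claw": 0}
    - {"slide": [0,0,-0.4],"turn": 0,"claw": 0}

```text
time: 1.98
ee_pos: [618.1, -316.4, 158.8]
eef_rot: [-0.002, 0.741, 0.671, -0.0]
wrist_force: [-0.3, 0.3, 0.3]
gripper_width: -0.3
grasp_force: 0.0
```

Call:
carry_out:
  deltas:
    - {"slide": [0,0,-0.35],"turn": 0,"claw": 0}
    - {"slide": [0,0,-0.35],"turn": 0,"claw": 0}
    - {"slide": [0,0,-0.35],"turn": 0,"claw": 0}
    - {"slide": [0,0,-0.35],"turn": 0,"claw": 0}
    - {"slide": [0,0,-0.3],"turn": 0,"claw": 0}
    - {"slide": [0,0,-0.3],"turn": 0,"claw": 0}

```text
time: 2.48
ee_pos: [619.3, -318.2, 101.4]
eef_rot: [0.0, 0.742, 0.671, 0.0]
wrist_force: [0.5, 0.2, 2.4]
gripper_width: 0.2
grasp_force: 0.7
```

Call:
carry_out:
  deltas:
    - {"slide": [0,0,-0.06],"turn": 0,"claw": 0}
    - {"slide": [0,0,-0.06],"turn": 0,"claw": 0}
    - {"slide": [0,0,-0.06],"turn": 0,"claw": 0}

```text
time: 2.73
ee_pos: [619.2, -318.2, 96.4]
eef_rot: [0.0, 0.742, 0.671, 0.0]
wrist_force: [-1.3, 0.6, 1.6]
gripper_width: 0.2
grasp_force: 0.4
```

Call:
carry_out:
  deltas:
    - {"slide": [0,0,-0.07],"turn": 0,"claw": 0}
    - {"slide": [0,0,-0.07],"turn": 0,"claw": 0}
    - {"slide": [0,0,0],"turn": 0,"claw": 0}

```text
time: 2.98
ee_pos: [619.0, -318.1, 91.8]
eef_rot: [0.0, 0.742, 0.671, -0.0]
wrist_force: [0.7, 0.3, 1.1]
gripper_width: -0.1
grasp_force: 0.2
```

Call:
carry_out:
  deltas:
    - {"slide": [0,0,-0.04],"turn": 0,"claw": 0}
    - {"slide": [0,0,-0.02],"turn": 0,"claw": 0}
    - {"slide": [0,0,0],"turn": 0,"claw": 0}

```text
time: 3.23
ee_pos: [618.9, -318.0, 90.1]
eef_rot: [-0.0, 0.742, 0.671, -0.0]
wrist_force: [-0.7, 0.7, 0.3]
gripper_width: 0.1
grasp_force: 0.3
```

Call:
carry_out:
  deltas:
    - {"slide": [0,0,-0.04],"turn": 0,"claw": 0}
    - {"slide": [0,0,-0.04],"turn": 0,"claw": 0}
    - {"slide": [0,0,0],"turn": 0,"claw": 0}

```text
time: 3.48
ee_pos: [618.8, -318.0, 87.5]
eef_rot: [-0.0, 0.742, 0.671, -0.0]
wrist_force: [0.6, -0.6, 0.0]
gripper_width: -0.1
grasp_force: 0.3
```

Call:
carry_out:
  deltas:
    - {"slide": [0,0,-0.03],"turn": 0,"claw": 0}
    - {"slide": [0,0,-0.03],"turn": 0,"claw": 0}
    - {"slide": [0,0,0],"turn": 0,"claw": 0}

```text
time: 3.73
ee_pos: [618.9, -318.0, 85.7]
eef_rot: [-0.0, 0.742, 0.671, -0.0]
wrist_force: [-0.3, -0.5, 0.5]
gripper_width: 0.4
grasp_force: 0.2
```

```bash
python3 - <<'E'
from h import *
import pickle
fs={n:grab_frame(n) for n in("scene","side")}
pickle.dump(fs,open("f1.pkl","wb"))
a=cv2.resize(fs["scene"]["color"][100:300,220:400],None,fx=2.2,fy=3,interpolation=2); b=cv2.resize(fs["side"]["color"][100:300,240:400],None,fx=2.4,fy=3,interpolation=2)
save({"color":np.clip((np.hstack([a,b])/255.)**.5*255,0,255).astype(np.uint8)},"c1")
E
```

```text
(no output)
```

View pics/c1.png

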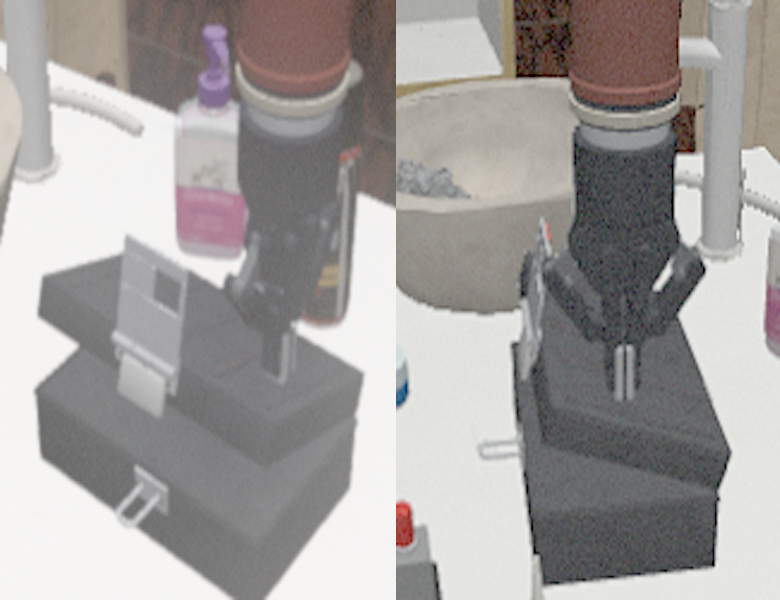

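```bash
python3 - <<'E'
from c import *
import pickle
fs=pickle.load(open("f1.pkl","rb")); S,D=fs["scene"],fs["side"]
o=observe();p=o["ee_pos"];print(p,o["joint_pos"],o["wrist_force"],o["time"],o["gripper_width"])
for f in(S,D): print(proj(f,p),proj(f,p+[0,0,30]))
# fingertip: scene (220+283/2.2,100+380/3) side (335.4,233.3)
print(tri((S,220+280/2.2,100+380/3),(D,335.4,233.3)))
# lid corner front-right top: scene (268,425), side (545,410)
print(ony(S,220+268/2.2,100+425/3,-120),ony(D,240+(545-396)/2.4,100+410/3,-120))
E
```

```text
[ 618.93842294 -317.90594525   85.78994697] [-5.87745066e-01  4.76214676e-01  1.41753540e+00  9.60432757e-05
  1.24808538e+00 -4.87764288e-01] [ 0.85700715 -0.01477004  0.74719821] 3.8333 -0.4155887820996847
[344.99753771 238.9871043 ] [345.84590312 225.70587935]
[333.55028243 245.07552301] [333.68819103 231.70735221]
(array([ 621.9318211 , -319.33205649,  112.52282471]), [array([-0. , -0.1]), array([-0. ,  0.1])])
[ -64.28512269 -120.          137.40060043] [ -63.47186279 -120.          130.89928009]
```

Call:
carry_out:
  deltas:
    - {"slide": [0,0,1],"turn": 0,"claw": 0}
    - {"slide": [0,0,1],"turn": 0,"claw": 0}
    - {"slide": [0,0,0],"turn": 0,"claw": 0}

```text
time: 4.08
ee_pos: [622.3, -320.1, 153.5]
eef_rot: [0.005, 0.742, 0.671, 0.001]
wrist_force: [1.4, 0.2, 2.6]
gripper_width: -0.0
grasp_force: 0.0
```

```bash
python3 - <<'E'
from c import *
import pickle
fs={n:grab_frame(n) for n in("scene","side")}
pickle.dump(fs,open("f2.pkl","wb"))
p=observe()["ee_pos"]; print(p); ims=[]
for n in fs:
    q=proj(fs[n],p); print(n,q); x,y=(220,100) if n=="scene" else (240,100)
    a=cv2.resize(fs[n]["color"][100:300,x:x+160],None,fx=2.5,fy=3,interpolation=2); cv2.circle(a,(int((q[0]-x)*2.5),int((q[1]-100)*3)),4,(0,255,0),1); ims.append(a)
save({"color":np.clip((np.hstack(ims)/255.)**.5*255,0,255).astype(np.uint8)},"c2")
E
```

```text
[ 620.30482448 -318.78728567  148.43502138]
scene [347.63231168 210.43223071]
side [334.66356128 216.75445843]
```

View pics/c2.png

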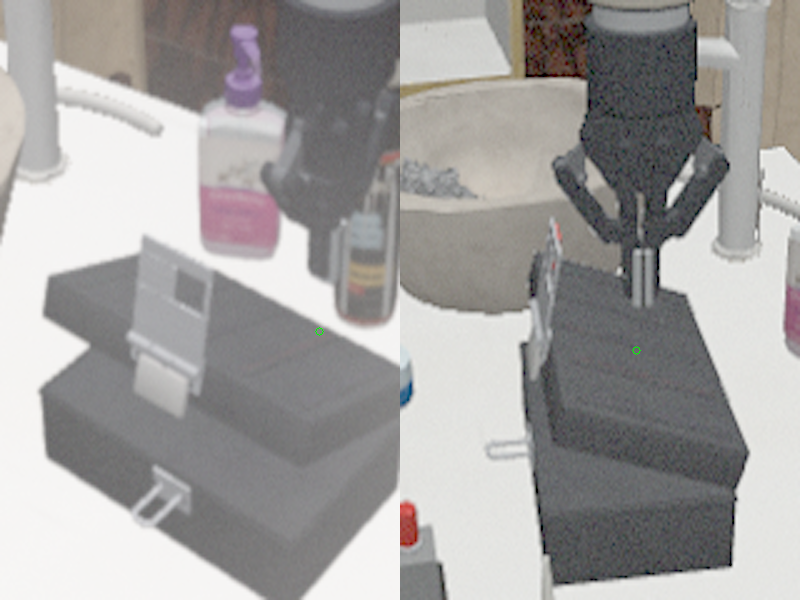

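```bash
python3 - <<'E'
from c import *
import pickle
f0=pickle.load(open("f0.pkl","rb"));f2=pickle.load(open("f2.pkl","rb"))
print([proj(f0[n],[624.5,0,196.7]) for n in("scene","side")], [proj(f0[n],[624.5,0,209.7]) for n in("scene","side")])
print(tri((f2["scene"],348.8,193.3),(f2["side"],336.8,201)),observe()["ee_pos"],observe()["gripper_width"])
E
```

```text
[array([205.83574376, 136.88426977]), array([303.03524585, 140.01307532])] [array([205.09212749, 130.75475049]), array([302.90541491, 134.86971105])]
(array([ 624.82954945, -316.60871797,  180.15143455]), [array([-0. ,  0.3]), array([ 0.1, -0.2])]) [ 620.30482448 -318.78728567  148.43502138] -0.1871863119321362
```

Call:
carry_out:
  deltas:
    - {"slide": [-1,0.1,0],"turn": 0,"claw": 0}
    - {"slide": [0,0,-0.7],"turn": 0,"claw": 0}
    - {"slide": [0,0,-0.5],"turn": 0,"claw": 0}
    - {"slide": [0,0,-0.3],"turn": 0,"claw": 0}
    - {"slide": [0,0,-0.2],"turn": 0,"claw": 0}
    - {"slide": [0,0,-0.2],"turn": 0,"claw": 0}
    - {"slide": [0,0,-0.2],"turn": 0,"claw": 0}
    - {"slide": [0,0,-0.2],"turn": 0,"claw": 0}
    - {"slide": [0,0,-0.1],"turn": 0,"claw": 0}
    - {"slide": [0,0,0],"turn": 0,"claw": 0}

```text
time: 5.02
ee_pos: [588.7, -314.7, 73.1]
eef_rot: [-0.001, 0.742, 0.671, -0.0]
wrist_force: [-0.3, -0.1, -0.3]
gripper_width: 0.1
grasp_force: 0.0
```

Call:
carry_out:
  deltas:
    - {"slide": [0,0,-0.07],"turn": 0,"claw": 0}
    - {"slide": [0,0,-0.07],"turn": 0,"claw": 0}
    - {"slide": [0,0,0],"turn": 0,"claw": 0}

```text
time: 5.27
ee_pos: [589.0, -315.0, 69.7]
eef_rot: [0.0, 0.742, 0.671, 0.0]
wrist_force: [-0.3, -0.2, 0.4]
gripper_width: -0.1
grasp_force: 0.0
```

Call:
carry_out:
  deltas:
    - {"slide": [0,0,-0.07],"turn": 0,"claw": 0}
    - {"slide": [0,0,-0.07],"turn": 0,"claw": 0}
    - {"slide": [0,0,0],"turn": 0,"claw": 0}

```text
time: 5.52
ee_pos: [588.8, -314.9, 65.2]
eef_rot: [-0.0, 0.742, 0.671, -0.0]
wrist_force: [-0.2, -0.1, 0.0]
gripper_width: 0.5
grasp_force: 0.1
```

Call:
carry_out:
  deltas:
    - {"slide": [0,0,-0.05],"turn": 0,"claw": 0}
    - {"slide": [0,0,-0.05],"turn": 0,"claw": 0}
    - {"slide": [0,0,0],"turn": 0,"claw": 0}

```text
time: 5.77
ee_pos: [588.8, -314.9, 62.2]
eef_rot: [-0.0, 0.742, 0.671, -0.0]
wrist_force: [0.1, 0.5, 0.2]
gripper_width: -0.1
grasp_force: 0.0
```

Call:
carry_out:
  deltas:
    - {"slide": [0,0,-0.04],"turn": 0,"claw": 0}
    - {"slide": [0,0,-0.04],"turn": 0,"claw": 0}
    - {"slide": [0,0,0],"turn": 0,"claw": 0}

```text
time: 6.02
ee_pos: [588.9, -314.9, 59.9]
eef_rot: [-0.0, 0.742, 0.671, -0.0]
wrist_force: [-0.3, -0.5, -0.1]
gripper_width: 0.2
grasp_force: 0.0
```

Call:
carry_out:
  deltas:
    - {"slide": [0,0,-0.04],"turn": 0,"claw": 0}
    - {"slide": [0,0,-0.04],"turn": 0,"claw": 0}
    - {"slide": [0,0,0],"turn": 0,"claw": 0}

```text
time: 6.27
ee_pos: [588.9, -314.9, 57.4]
eef_rot: [-0.0, 0.742, 0.671, -0.0]
wrist_force: [-0.2, -0.4, -0.7]
gripper_width: 0.1
grasp_force: 0.0
```

```bash
python3 - <<'E'
from c import *
import pickle
fs={n:grab_frame(n) for n in("scene","side")}
pickle.dump(fs,open("f3.pkl","wb"))
p=observe()["ee_pos"]; print(p,observe()["wrist_force"],observe()["joint_pos"]); ims=[]
for n in fs:
    q=proj(fs[n],p); print(n,q); x,y=(220,100) if n=="scene" else (240,100)
    a=cv2.resize(fs[n]["color"][130:300,x:x+160],None,fx=2.5,fy=3.5,interpolation=2); ims.append(a)
save({"color":np.clip((np.hstack(ims)/255.)**.5*255,0,255).astype(np.uint8)},"c3")
E
```

```text
[ 588.93905637 -314.96376802   57.66949263] [-0.7328366  -0.6768823   0.05949293] [-6.09063835e-01  4.44571542e-01  1.51771825e+00  1.09947597e-05
  1.17945270e+00 -5.09012282e-01]
scene [334.65503964 259.25491668]
side [318.32049853 258.36474675]
```

View pics/c3.png

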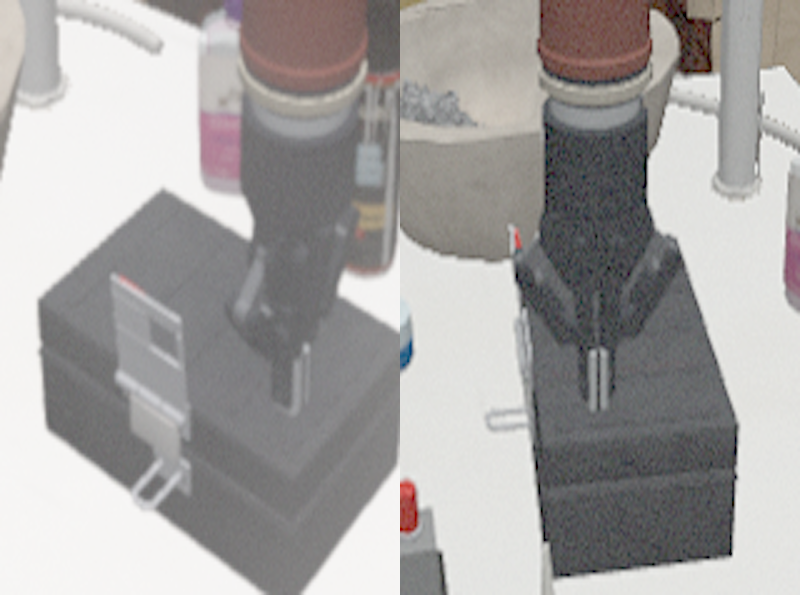

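Call:
carry_out:
  deltas:
    - {"slide": [0,0,-0.04],"turn": 0,"claw": 0}
    - {"slide": [0,0,-0.04],"turn": 0,"claw": 0}
    - {"slide": [0,0,0],"turn": 0,"claw": 0}

```text
time: 6.62
ee_pos: [589.2, -315.2, 56.3]
eef_rot: [0.0, 0.742, 0.671, 0.0]
wrist_force: [-1.6, 1.7, 4.6]
gripper_width: -0.0
grasp_force: 2.6
```

Call:
carry_out:
  deltas:
    - {"slide": [0,0,-0.03],"turn": 0,"claw": 0}
    - {"slide": [0,0,-0.03],"turn": 0,"claw": 0}
    - {"slide": [0,0,0],"turn": 0,"claw": 0}

```text
time: 6.87
ee_pos: [589.3, -315.2, 56.2]
eef_rot: [0.0, 0.742, 0.671, -0.0]
wrist_force: [-6.3, 3.6, 13.1]
gripper_width: 0.3
grasp_force: 6.8
```

```bash
python3 - <<'E'
from c import *
import pickle
fs=pickle.load(open("f3.pkl","rb"))
print(tri((fs["scene"],338,247.7),(fs["side"],319.2,246.6)))
f=fs["side"]; 
# lid front-right top side view (540,445) ; scene (292,477)
print(ony(f,240+140/2.5,130+445/3.5,-120),ony(fs["scene"],220+292/2.5,130+477/3.5,-120))
o=observe();print(o["ee_pos"],o["wrist_force"],o["joint_torque"])
E
```

```text
(array([ 589.46690895, -320.17575122,   87.32238009]), [array([-0. , -0.3]), array([-0.1,  0.3])])
[ -75.977854   -120.           87.76601474] [ -75.16505696 -120.           91.17251227]
[ 589.25568373 -315.18944806   56.20930248] [-6.32139403  3.62235865 13.14884916] [-2.24849316e-01 -4.94401360e+01 -3.33062339e+01  1.47891347e-01
 -2.29334839e+00 -2.00128211e-04]
```

Call:
carry_out:
  deltas:
    - {"slide": [0,0,0.6],"turn": 0,"claw": 0}
    - {"slide": [0,0,1],"turn": 0,"claw": 0}
    - {"slide": [0,0,1],"turn": 0,"claw": 0}
    - {"slide": [0,0,1],"turn": 0,"claw": 0}
    - {"slide": [0.06,0.9,0.2],"turn": 0,"claw": 0}
    - {"slide": [0,0.9,0],"turn": 0,"claw": 0}
    - {"slide": [0,0.9,0],"turn": 0,"claw": 0}
    - {"slide": [0,0.79,0],"turn": 0,"claw": 0}
    - {"slide": [0,0,0],"turn": 0,"claw": 0}
    - {"slide": [0,0,0],"turn": 0,"claw": 0}

```text
time: 7.7
ee_pos: [591.0, -209.2, 167.8]
eef_rot: [0.0, 0.741, 0.672, -0.0]
wrist_force: [0.5, -0.6, 0.3]
gripper_width: 0.1
grasp_force: 0.0
```

```bash
python3 - <<'E'
from c import *
import pickle
fs=pickle.load(open("f3.pkl","rb"))
S=fs["scene"]; print("leaf tip L,R",ony(S,220+112/2.5,130+278/3.5,31),ony(S,220+185/2.5,130+318/3.5,-31))
o=observe();print(o["ee_pos"],case(o["ee_pos"]),o["wrist_force"])
n={k:grab_frame(k) for k in("scene","side")}; pickle.dump(n,open("f4.pkl","wb"))
for k,f in n.items():
    hsv=cv2.cvtColor(f["color"],cv2.COLOR_RGB2HSV); m=cv2.inRange(hsv,(0,110,60),(9,255,255))|cv2.inRange(hsv,(172,110,60),(180,255,255))
    kk,l,st,ce=cv2.connectedComponentsWithStats(m)
    for i in range(1,kk):
        if st[i,4]>8 and 240<ce[i][0]<320 and 170<ce[i][1]<250: print(k,st[i],ce[i],ony(f,*ce[i],17))
E
```

```text
leaf tip L,R [-84.18703428  31.         146.40669506] [-79.55461701 -31.         147.58392197]
[ 590.97657367 -209.16814746  167.75166891] [-38.34247461  21.31045581 167.75166891] [ 0.47338458 -0.64315684  0.33940879]
side [286 196   4  16  33] [287.27272727 203.75757576] [-81.29702718  17.         131.96605358]
```

Call:
carry_out:
  deltas:
    - {"slide": [0,0,0],"turn": -0.125,"claw": 0}
    - {"slide": [0,0,0],"turn": -0.125,"claw": 0}
    - {"slide": [0,0,0],"turn": -0.125,"claw": 0}
    - {"slide": [0,0,0],"turn": -0.125,"claw": 0}
    - {"slide": [0,0,0],"turn": -0.125,"claw": 0}
    - {"slide": [0,0,0],"turn": -0.125,"claw": 0}
    - {"slide": [0,0,0],"turn": -0.125,"claw": 0}
    - {"slide": [0,0,0],"turn": -0.125,"claw": 0}
    - {"slide": [0,0,0],"turn": -0.125,"claw": 0}
    - {"slide": [0,0,0],"turn": -0.125,"claw": 0}
    - {"slide": [0,0,0],"turn": -0.125,"claw": 0}
    - {"slide": [0,0,0],"turn": -0.125,"claw": 0}

```text
time: 8.8
ee_pos: [590.6, -211.9, 167.4]
eef_rot: [0.0, 1.0, -0.019, -0.0]
wrist_force: [-0.7, -0.1, 0.0]
gripper_width: -0.2
grasp_force: 0.0
```

Call:
carry_out:
  deltas:
    - {"slide": [0,0,-0.5],"turn": -0.071,"claw": 0}
    - {"slide": [0,0,-0.8],"turn": 0,"claw": 0}
    - {"slide": [0,0,-0.8],"turn": 0,"claw": 0}
    - {"slide": [0,0,-0.5],"turn": 0,"claw": 0}
    - {"slide": [0,0,0],"turn": 0,"claw": 0}
    - {"slide": [0,0,0],"turn": 0,"claw": 0}

```text
time: 9.3
ee_pos: [589.9, -211.1, 88.6]
eef_rot: [-0.0, 0.999, -0.051, -0.001]
wrist_force: [-0.2, 0.9, -0.3]
gripper_width: -0.3
grasp_force: 0.0
```

Call:
carry_out:
  deltas:
    - {"slide": [-0.4,0.04,0],"turn": 0,"claw": 0}
    - {"slide": [-0.3,0.03,0],"turn": 0,"claw": 0}
    - {"slide": [-0.3,0.03,0],"turn": 0,"claw": 0}
    - {"slide": [-0.3,0.03,0],"turn": 0,"claw": 0}
    - {"slide": [-0.3,0.03,0],"turn": 0,"claw": 0}
    - {"slide": [0,0,0],"turn": 0,"claw": 0}

```text
time: 9.8
ee_pos: [541.3, -205.4, 90.0]
eef_rot: [0.0, 0.999, -0.05, -0.0]
wrist_force: [0.2, 0.4, 0.7]
gripper_width: -0.1
grasp_force: 0.0
```

Call:
carry_out:
  deltas:
    - {"slide": [-0.25,0.025,0],"turn": 0,"claw": 0}
    - {"slide": [-0.25,0.025,0],"turn": 0,"claw": 0}
    - {"slide": [-0.2,0.02,-0.2],"turn": 0,"claw": 0}
    - {"slide": [-0.2,0.02,-0.2],"turn": 0,"claw": 0}
    - {"slide": [-0.2,0.02,-0.25],"turn": 0,"claw": 0}
    - {"slide": [0,0,-0.25],"turn": 0,"claw": 0}
    - {"slide": [0,0,-0.25],"turn": 0,"claw": 0}
    - {"slide": [0,0,-0.25],"turn": 0,"claw": 0}
    - {"slide": [0,0,0],"turn": 0,"claw": 0}

```text
time: 10.55
ee_pos: [508.7, -201.5, 45.3]
eef_rot: [-0.001, 0.999, -0.05, -0.001]
wrist_force: [0.5, 1.1, 0.5]
gripper_width: 0.1
grasp_force: 0.0
```

```bash
python3 - <<'E'
from c import *
o=observe();print(case(o["ee_pos"]),o["wrist_force"])
f=grab_frame("side"); hsv=cv2.cvtColor(f["color"],cv2.COLOR_RGB2HSV); m=cv2.inRange(hsv,(0,110,60),(9,255,255))|cv2.inRange(hsv,(172,110,60),(180,255,255))
kk,l,st,ce=cv2.connectedComponentsWithStats(m)
for i in range(1,kk):
    if st[i,4]>8 and 240<ce[i][0]<320 and 170<ce[i][1]<290: print(st[i],ce[i],ony(f,*ce[i],17))
E
```

```text
[-120.99933755   20.72800377   45.29510202] [0.48498164 1.10832981 0.50976252]
[259 229  11   8  59] [263.84745763 232.13559322] [-134.17571067   17.           68.27684824]
[238 267   9  16 117] [242.04273504 274.37606838] [-190.37087278   17.          -36.59156484]
```

Call:
carry_out:
  deltas:
    - {"slide": [0,0,-0.3],"turn": 0,"claw": 0}
    - {"slide": [0,0,-0.3],"turn": 0,"claw": 0}
    - {"slide": [0,0,-0.3],"turn": 0,"claw": 0}
    - {"slide": [0,0,-0.3],"turn": 0,"claw": 0}
    - {"slide": [0,0,-0.3],"turn": 0,"claw": 0}
    - {"slide": [0,0,-0.2],"turn": 0,"claw": 0}
    - {"slide": [0,0,0],"turn": 0,"claw": 0}

```text
time: 11.18
ee_pos: [508.1, -201.3, -5.7]
eef_rot: [-0.001, 0.999, -0.05, -0.002]
wrist_force: [-0.1, 0.0, 0.0]
gripper_width: 0.4
grasp_force: 0.0
```

Call:
carry_out:
  deltas:
    - {"slide": [0.15,-0.015,0],"turn": 0,"claw": 0}
    - {"slide": [0.15,-0.015,0],"turn": 0,"claw": 0}
    - {"slide": [0.15,-0.015,0],"turn": 0,"claw": 0}
    - {"slide": [0,0,0],"turn": 0,"claw": 0}

```text
time: 11.52
ee_pos: [525.0, -204.1, -2.6]
eef_rot: [0.0, 0.999, -0.05, 0.001]
wrist_force: [-0.2, 0.4, 0.7]
gripper_width: -0.1
grasp_force: 0.0
```

Call:
carry_out:
  deltas:
    - {"slide": [0.07,-0.007,0],"turn": 0,"claw": 0}
    - {"slide": [0.06,-0.006,0],"turn": 0,"claw": 0}
    - {"slide": [0,0,0],"turn": 0,"claw": 0}

```text
time: 11.77
ee_pos: [526.0, -203.9, -3.3]
eef_rot: [-0.0, 0.999, -0.05, -0.002]
wrist_force: [-6.3, 0.1, 4.8]
gripper_width: -0.2
grasp_force: 3.1
```

Call:
carry_out:
  deltas:
    - {"slide": [0.06,-0.006,0],"turn": 0,"claw": 0}
    - {"slide": [0.05,-0.005,0],"turn": 0,"claw": 0}
    - {"slide": [0,0,0],"turn": 0,"claw": 0}

```text
time: 12.02
ee_pos: [526.3, -204.0, -3.5]
eef_rot: [-0.001, 0.999, -0.05, -0.005]
wrist_force: [-17.5, -0.7, 12.8]
gripper_width: -0.0
grasp_force: 8.7
```

Call:
carry_out:
  deltas:
    - {"slide": [-0.5,0.05,0],"turn": 0,"claw": 0}
    - {"slide": [-0.8,0.08,0],"turn": 0,"claw": 0}
    - {"slide": [0,0,1],"turn": 0,"claw": 0}
    - {"slide": [0,0,1],"turn": 0,"claw": 0}
    - {"slide": [0,0,1],"turn": 0,"claw": 50}
    - {"slide": [-0.3,-0.9,1],"turn": 0,"claw": 50}
    - {"slide": [-0.3,-0.9,0],"turn": 0,"claw": 50}
    - {"slide": [-0.4,-0.9,0],"turn": 0,"claw": 50}
    - {"slide": [-0.4,-0.9,0],"turn": 0,"claw": 50}
    - {"slide": [-0.3,-0.6,0],"turn": 0,"claw": 50}
    - {"slide": [0,0,0],"turn": 0,"claw": 50}
    - {"slide": [0,0,0],"turn": 0,"claw": 50}

```text
time: 13.02
ee_pos: [440.2, -327.2, 116.8]
eef_rot: [0.0, 0.999, -0.051, 0.0]
wrist_force: [0.3, 1.1, -0.4]
gripper_width: 50.2
grasp_force: 0.0
```

```bash
python3 - <<'E'
from c import *
o=observe();print(o["ee_pos"],o["gripper_width"])
S,D=grab_frame("scene"),grab_frame("side")
a=cv2.resize(S["color"][220:340,240:340],None,fx=4,fy=5,interpolation=2); b=cv2.resize(D["color"][200:320,220:320],None,fx=4,fy=5,interpolation=2)
save({"color":np.clip((np.hstack([a,b])/255.)**.6*255,0,255).astype(np.uint8)},"c5")
for f in(S,D):
  hsv=cv2.cvtColor(f["color"],cv2.COLOR_RGB2HSV); m=cv2.inRange(hsv,(0,110,60),(9,255,255))|cv2.inRange(hsv,(172,110,60),(180,255,255))
  kk,l,st,ce=cv2.connectedComponentsWithStats(m)
  for i in range(1,kk):
    if st[i,4]>8 and 230<ce[i][0]<320 and 170<ce[i][1]<330: print(st[i],ce[i],"as pad",ony(f,*ce[i],17),"as pin z57",onz(f,*ce[i],57))
E
```

```text
[ 440.24411465 -327.19922089  116.82359921] 50.2385585441536
[266 257  11  12  85] [270.58823529 262.47058824] as pad [-90.84706148  17.          36.6676993 ] as pin z57 [ 519.43336469 -222.64156251   57.        ]
[291 306   9  17 139] [295.         314.11510791] as pad [ -22.04316167   17.         -156.04311497] as pin z57 [ 437.04719441 -329.80768732   57.        ]
[284 239   3   7  14] [285.21428571 242.28571429] as pad [-89.72332933  17.          39.22355643] as pin z57 [ 535.4367597  -237.64041679   57.        ]
[238 267   9  15 116] [242.03448276 274.31034483] as pad [-190.3723251    17.          -36.41126652] as pin z57 [ 437.35075948 -333.6900394    57.        ]
```

View pics/c5.png

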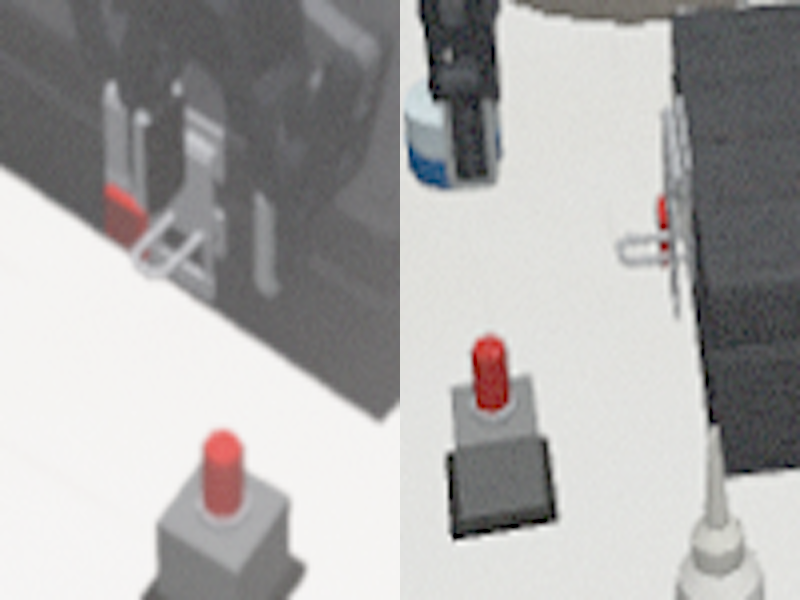

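Call:
carry_out:
  deltas:
    - {"slide": [-0.07,-0.08,-0.5],"turn": 0,"claw": 50}
    - {"slide": [0,0,-0.8],"turn": 0,"claw": 50}
    - {"slide": [0,0,-0.8],"turn": 0,"claw": 50}
    - {"slide": [0,0,-0.6],"turn": 0,"claw": 50}
    - {"slide": [0,0,-0.4],"turn": 0,"claw": 50}
    - {"slide": [0,0,-0.1],"turn": 0,"claw": 50}
    - {"slide": [0,0,0],"turn": 0,"claw": 50}

```text
time: 13.7
ee_pos: [438.3, -327.6, 19.8]
eef_rot: [-0.001, 0.999, -0.049, -0.001]
wrist_force: [0.1, 0.2, -0.5]
gripper_width: 50.4
grasp_force: 0.0
```

Call:
carry_out:
  deltas:
    - {"slide": [-0.01,-0.03,-0.1],"turn": 0,"claw": 50}
    - {"slide": [0,0,0],"turn": 0,"claw": 30}
    - {"slide": [0,0,0],"turn": 0,"claw": 22}
    - {"slide": [0,0,0],"turn": 0,"claw": 10}
    - {"slide": [0,0,0],"turn": 0,"claw": 10}
    - {"slide": [0,0,0],"turn": 0,"claw": 10}
    - {"slide": [0,0,0],"turn": 0,"claw": 10}
  force: 30

```text
time: 14.28
ee_pos: [438.7, -330.3, 18.7]
eef_rot: [0.001, 0.999, -0.05, 0.001]
wrist_force: [-0.8, 0.6, 5.2]
gripper_width: 16.3
grasp_force: 29.5
```

Call:
carry_out:
  deltas:
    - {"slide": [0,0,0.2],"turn": 0,"claw": 10}
    - {"slide": [0,0,0.4],"turn": 0,"claw": 10}
    - {"slide": [0,0,0.6],"turn": 0,"claw": 10}
    - {"slide": [0,0,0.8],"turn": 0,"claw": 10}
    - {"slide": [0,0,0.7],"turn": 0,"claw": 10}
    - {"slide": [0,0,0.3],"turn": 0,"claw": 10}
    - {"slide": [0,0,0],"turn": 0,"claw": 10}
    - {"slide": [0,0,0],"turn": 0,"claw": 10}

```text
time: 14.95
ee_pos: [438.2, -329.8, 107.9]
eef_rot: [0.0, 0.999, -0.05, 0.0]
wrist_force: [-0.5, 0.2, -1.3]
gripper_width: 16.2
grasp_force: 29.4
```

```bash
cat > p.py <<'E'
from c import *
import pickle
S,D=grab_frame("scene"),grab_frame("side"); o=observe(); print(o["ee_pos"],case(o["ee_pos"]),o["gripper_width"],o["wrist_force"])
pickle.dump((S,D),open("f6.pkl","wb"));ims=[]
for f in(S,D):
  hsv=cv2.cvtColor(f["color"],cv2.COLOR_RGB2HSV); m=cv2.inRange(hsv,(0,110,60),(9,255,255))|cv2.inRange(hsv,(172,110,60),(180,255,255))
  kk,l,st,ce=cv2.connectedComponentsWithStats(m)
  for i in range(1,kk):
    if st[i,4]>8 and 220<ce[i][0]<350 and 150<ce[i][1]<330: print(st[i],ce[i])
  x,y=[int(v) for v in proj(f,o["ee_pos"]+[0,0,25])]; x=max(x-50,0);y=max(y-50,0); print("crop",x,y)
  ims.append(cv2.resize(f["color"][y:y+100,x:x+100],(400,400),interpolation=2))
save({"color":np.clip((np.hstack(ims)/255.)**.6*255,0,255).astype(np.uint8)},"c6")
E
python3 p.py
```

```text
[ 437.24405847 -328.83526919  106.08516072] [-179.36018995 -113.10647099  106.08516072] 16.61193136309 [ 0.34077392  1.12260417 -0.87438079]
[302 161  18   7  25] [310.32 164.24]
[291 166  10   3  15] [295.86666667 167.        ]
[266 257  11  12  89] [270.75280899 262.49438202]
[289 263   8  20 106] [291.96226415 272.36792453]
crop 244 229
[284 239   3   7  14] [285.21428571 242.28571429]
crop 187 189
```

Call:
carry_out:
  deltas:
    - {"slide": [0.5,0.5,0],"turn": 0,"claw": 10}
    - {"slide": [0.7,0.7,0],"turn": 0,"claw": 10}
    - {"slide": [0.7,0.7,0],"turn": 0,"claw": 10}
    - {"slide": [0.6,0.7,0],"turn": 0,"claw": 10}
    - {"slide": [0.3,0.4,0],"turn": 0,"claw": 10}
    - {"slide": [0.08,0.05,-0.3],"turn": 0,"claw": 10}
    - {"slide": [0,0,-0.4],"turn": 0,"claw": 10}
    - {"slide": [0,0,-0.4],"turn": 0,"claw": 10}
    - {"slide": [0,0,0],"turn": 0,"claw": 10}
    - {"slide": [0,0,0],"turn": 0,"claw": 10}

```text
time: 15.88
ee_pos: [522.3, -238.1, 72.2]
eef_rot: [-0.001, 0.999, -0.051, -0.002]
wrist_force: [-1.3, 0.7, 0.2]
gripper_width: 16.2
grasp_force: 29.4
```

```bash
python3 p.py
```

```text
[ 523.91623622 -238.91524854   74.35462497] [-102.09803496  -14.98289628   74.35462497] 16.621752189811392 [-0.59750786  0.97911752 -0.57838405]
[272 233   8  17  82] [275.2195122  241.06097561]
[266 257  11  12  87] [270.66666667 262.4137931 ]
crop 228 195
[275 227   7   2  11] [278.18181818 227.36363636]
[284 239   3   7  15] [285.26666667 242.13333333]
crop 228 175
```

View pics/c6.png

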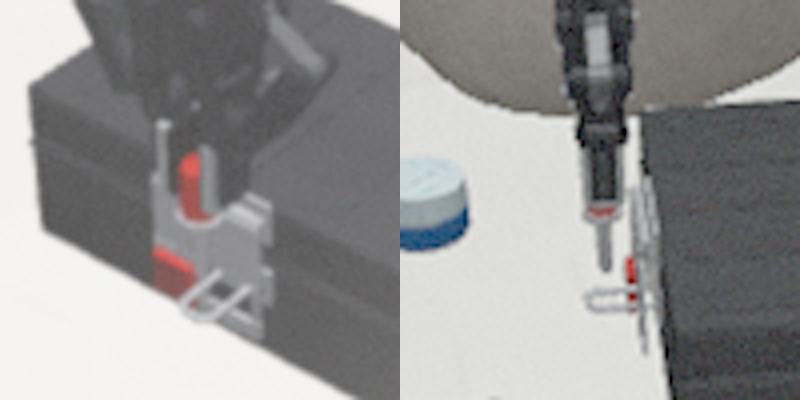

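```bash
python3 - <<'E'
from c import *
import pickle
S,D=pickle.load(open("f6.pkl","rb"))
X,e=tri((S,278,250.5),(D,278.5,228.2)); print(X,case(X),e)
gs=lambda f,p,x0,y0,o: (((proj(f,p)-[x0,y0])*4)+[o,0]).round()
for nm,p in(("shank tip",w(-102,-15,61.6)),("collar",w(-102,-15,97.6)),("stapletip",w(-114,-14,44)),("loopmid",w(-102,-14,44)),("stapleL root",w(-90,-5.5,46)),("stapleR root",w(-90,-22.5,46))):
    print(nm,gs(S,p,228,195,0),gs(D,p,228,175,400))
# red grip axis at height, columns of grip in scene
hsv=cv2.cvtColor(S["color"],cv2.COLOR_RGB2HSV)
# bright steel profile in scene around shank rows
g=cv2.cvtColor(S["color"],cv2.COLOR_RGB2GRAY)
for r in range(246,268,2): print(r,g[r,266:294].tolist())
E
```

```text
[ 522.38601655 -237.84713055   91.32013165] [-103.72724378  -14.07288148   91.32013165] [array([-0. , -0.8]), array([-0.3,  0.6])]
shank tip [206. 269.] [607. 266.]
collar [204. 206.] [604. 205.]
stapletip [188. 312.] [586. 295.]
loopmid [205. 298.] [609. 293.]
stapleL root [208. 274.] [630. 280.]
stapleR root [237. 289.] [632. 297.]
246 [85, 101, 100, 102, 100, 102, 99, 83, 68, 64, 68, 65, 80, 101, 96, 90, 79, 62, 68, 104, 133, 139, 132, 109, 104, 101, 111, 129]
248 [76, 98, 101, 99, 102, 115, 134, 120, 80, 68, 69, 68, 70, 81, 89, 99, 115, 126, 130, 140, 149, 162, 169, 173, 167, 140, 122, 107]
250 [73, 96, 100, 100, 100, 103, 113, 131, 129, 125, 119, 109, 110, 116, 127, 143, 144, 116, 104, 108, 125, 134, 137, 148, 151, 160, 158, 138]
252 [75, 98, 99, 100, 96, 99, 99, 100, 101, 108, 117, 119, 118, 114, 107, 102, 100, 97, 100, 100, 97, 100, 103, 110, 124, 132, 117, 99]
254 [87, 111, 110, 105, 103, 99, 97, 99, 100, 98, 98, 102, 105, 101, 98, 100, 101, 98, 101, 100, 101, 100, 96, 101, 97, 105, 98, 97]
256 [77, 97, 103, 107, 116, 111, 103, 101, 99, 97, 97, 105, 104, 100, 96, 98, 97, 100, 100, 99, 100, 100, 101, 100, 101, 102, 93, 71]
258 [72, 89, 97, 100, 100, 102, 95, 100, 106, 100, 103, 104, 106, 99, 99, 98, 99, 99, 100, 98, 100, 100, 101, 101, 101, 103, 97, 76]
260 [54, 59, 63, 70, 84, 94, 98, 105, 103, 100, 97, 103, 104, 98, 97, 96, 101, 99, 99, 98, 100, 99, 101, 101, 100, 102, 94, 76]
262 [54, 56, 58, 59, 55, 57, 65, 74, 86, 90, 96, 106, 104, 100, 91, 116, 138, 118, 104, 101, 104, 100, 99, 100, 100, 104, 107, 117]
264 [53, 58, 56, 58, 56, 57, 60, 60, 62, 67, 73, 91, 108, 130, 155, 158, 133, 104, 95, 99, 99, 100, 103, 100, 100, 101, 102, 98]
266 [70, 64, 60, 59, 57, 57, 59, 61, 60, 74, 113, 144, 153, 148, 114, 70, 56, 56, 62, 78, 92, 104, 129, 143, 130, 113, 103, 94]
```

```bash
python3 p.py; python3 - <<'E'
from c import *
import pickle
S,D=pickle.load(open("f6.pkl","rb")); p=observe()["ee_pos"]; print(case(p))
for f,k,cols,rows in((S,"S",(264,292),range(246,260,2)),(D,"D",(268,292),range(224,246,2))):
    g=cv2.cvtColor(f["color"],cv2.COLOR_RGB2GRAY); print(k,[proj(f,np.r_[p[:2],z]).round(1).tolist() for z in(64,80,95.6,112)])
    for r in rows: print(r,g[r,cols[0]:cols[1]].tolist())
E
```

```text
[ 524.6481491  -238.99256252   75.22286851] [-101.36206008  -14.98675464   75.22286851] 16.177399865327935 [-0.47655056 -0.30589531 -0.13986519]
[273 232   8  17  87] [275.95402299 239.87356322]
[266 257  11  12  89] [270.78651685 262.47191011]
crop 229 195
[284 239   3   7  15] [285.26666667 242.13333333]
crop 229 175
[-101.36206008  -14.98675464   75.22286851]
S [[279.7, 261.1], [279.4, 254.2], [279.2, 247.3], [278.9, 239.9]]
246 [52, 64, 81, 100, 102, 99, 101, 101, 119, 124, 94, 71, 67, 67, 70, 77, 93, 94, 92, 106, 118, 140, 157, 148, 131, 110, 103, 104]
248 [51, 57, 79, 99, 100, 100, 101, 100, 111, 135, 140, 107, 93, 85, 80, 80, 83, 94, 118, 140, 133, 134, 148, 160, 166, 173, 166, 142]
250 [50, 54, 75, 97, 103, 98, 100, 102, 99, 102, 108, 123, 134, 142, 143, 146, 138, 130, 119, 103, 97, 107, 125, 133, 137, 146, 150, 160]
252 [50, 54, 71, 98, 99, 101, 99, 96, 99, 102, 100, 98, 98, 99, 107, 103, 98, 96, 99, 96, 98, 98, 100, 101, 101, 109, 125, 132]
254 [49, 56, 86, 113, 111, 104, 98, 101, 99, 98, 99, 99, 96, 98, 104, 104, 96, 96, 100, 101, 99, 100, 100, 101, 97, 98, 99, 104]
256 [5
[... 932 characters left out ...]
200, 206, 202, 204, 199, 205, 207, 153, 93, 88, 76, 158, 199, 203, 206, 166, 91, 92, 135, 150, 108, 79]
236 [203, 203, 203, 201, 202, 199, 203, 205, 207, 163, 100, 84, 78, 139, 193, 207, 206, 163, 88, 102, 101, 86, 83, 98]
238 [202, 202, 201, 202, 201, 204, 203, 203, 206, 169, 104, 88, 79, 126, 188, 212, 190, 147, 88, 76, 77, 67, 92, 93]
240 [202, 203, 202, 201, 204, 204, 202, 207, 206, 191, 129, 82, 78, 128, 193, 181, 118, 65, 79, 93, 123, 91, 90, 94]
242 [202, 202, 204, 199, 198, 199, 204, 204, 203, 209, 192, 144, 125, 186, 211, 166, 106, 70, 64, 71, 119, 102, 100, 108]
244 [205, 204, 204, 201, 199, 195, 203, 203, 204, 203, 206, 205, 207, 203, 207, 180, 105, 51, 46, 74, 109, 127, 115, 105]
```

Call:
carry_out:
  deltas:
    - {"slide": [0,-0.02,-0.2],"turn": 0,"claw": 10}
    - {"slide": [0,0,-0.2],"turn": 0,"claw": 10}
    - {"slide": [0,0,-0.2],"turn": 0,"claw": 10}
    - {"slide": [0,0,-0.2],"turn": 0,"claw": 10}
    - {"slide": [0,0,0],"turn": 0,"claw": 10}

```text
time: 16.5
ee_pos: [523.3, -238.0, 48.6]
eef_rot: [-0.001, 0.999, -0.05, -0.001]
wrist_force: [-0.5, -0.3, -1.5]
gripper_width: 16.6
grasp_force: 29.4
```

Call:
carry_out:
  deltas:
    - {"slide": [0,0,-0.2],"turn": 0,"claw": 10}
    - {"slide": [0,0,-0.2],"turn": 0,"claw": 10}
    - {"slide": [0,0,-0.1],"turn": 0,"claw": 10}
    - {"slide": [0,0,0],"turn": 0,"claw": 10}
    - {"slide": [0,0,0],"turn": 0,"claw": 10}

```text
time: 16.92
ee_pos: [524.3, -238.6, 35.3]
eef_rot: [-0.0, 0.999, -0.05, -0.0]
wrist_force: [0.1, -0.4, -0.9]
gripper_width: 16.2
grasp_force: 29.4
```

Call:
carry_out:
  deltas:
    - {"slide": [0,0,-0.15],"turn": 0,"claw": 10}
    - {"slide": [0,0,-0.1],"turn": 0,"claw": 10}
    - {"slide": [0,0,0],"turn": 0,"claw": 10}

```text
time: 17.17
ee_pos: [524.1, -238.5, 27.4]
eef_rot: [-0.0, 0.999, -0.05, -0.0]
wrist_force: [0.8, 0.4, -0.7]
gripper_width: 16.5
grasp_force: 29.4
```

Call:
carry_out:
  deltas:
    - {"slide": [0,0,-0.05],"turn": 0,"claw": 10}
    - {"slide": [0,0,-0.04],"turn": 0,"claw": 10}
    - {"slide": [0,0,0],"turn": 0,"claw": 10}

```text
time: 17.42
ee_pos: [524.4, -238.7, 25.2]
eef_rot: [-0.0, 0.999, -0.05, -0.0]
wrist_force: [-0.4, 1.0, -1.5]
gripper_width: 16.8
grasp_force: 29.4
```

Call:
carry_out:
  deltas:
    - {"slide": [0,0,-0.04],"turn": 0,"claw": 10}
    - {"slide": [0,0,-0.02],"turn": 0,"claw": 10}
    - {"slide": [0,0,0],"turn": 0,"claw": 10}

```text
time: 17.67
ee_pos: [524.9, -238.9, 24.6]
eef_rot: [0.0, 0.999, -0.05, 0.0]
wrist_force: [-2.6, 1.4, 5.5]
gripper_width: 16.8
grasp_force: 30.0
```

```bash
python3 -c "
from h import *
for i in range(3): f=grab_frame('scene'); o=observe(); print(o['ee_pos'],o['wrist_force'])"
```

```text
[ 524.89634593 -238.93887259   24.64504774] [-2.43536468  1.75357897  5.45311964]
[ 524.88751096 -238.9297473    24.63277481] [-2.34057166  1.96643513  5.5421627 ]
[ 524.86973775 -238.94641785   24.6341763 ] [-2.17696628  0.73153297  5.1396659 ]
```

Call:
carry_out:
  deltas:
    - {"slide": [0,0,0.02],"turn": 0,"claw": 10}
    - {"slide": [0,0,0],"turn": 0,"claw": 20}
    - {"slide": [0,0,0],"turn": 0,"claw": 24}
    - {"slide": [0,0,0],"turn": 0,"claw": 30}
    - {"slide": [0,0,0],"turn": 0,"claw": 36}
    - {"slide": [0,0,0],"turn": 0,"claw": 36}
    - {"slide": [0,0,0.2],"turn": 0,"claw": 36}
    - {"slide": [0,0,0.4],"turn": 0,"claw": 36}
    - {"slide": [0,0,0.7],"turn": 0,"claw": 36}
    - {"slide": [0,0,1],"turn": 0,"claw": 36}
    - {"slide": [0,0,1],"turn": 0,"claw": 36}
    - {"slide": [0,0,0],"turn": 0,"claw": 36}

```text
time: 18.82
ee_pos: [528.8, -241.3, 131.8]
eef_rot: [0.003, 0.999, -0.05, 0.005]
wrist_force: [0.6, -0.5, 1.4]
gripper_width: 36.1
grasp_force: 0.0
```

Call:
carry_out:
  deltas:
    - {"slide": [0,0,1],"turn": 0,"claw": 36}
    - {"slide": [-0.8,0,0.5],"turn": 0,"claw": 36}
    - {"slide": [-0.8,0,0],"turn": 0,"claw": 36}
    - {"slide": [0,0,0],"turn": 0,"claw": 36}
    - {"slide": [0,0,0],"turn": 0,"claw": 36}

```text
time: 19.23
ee_pos: [476.4, -239.1, 169.5]
eef_rot: [0.001, 0.999, -0.051, 0.001]
wrist_force: [1.2, -0.0, 0.9]
gripper_width: 36.2
grasp_force: 0.0
```

```bash
python3 - <<'E'
from c import *
S,D=grab_frame("scene"),grab_frame("side"); o=observe(); print(o["ee_pos"],o["wrist_force"]); C=[]
for f in(S,D):
  hsv=cv2.cvtColor(f["color"],cv2.COLOR_RGB2HSV); m=cv2.inRange(hsv,(0,110,60),(9,255,255))|cv2.inRange(hsv,(172,110,60),(180,255,255))
  kk,l,st,ce=cv2.connectedComponentsWithStats(m)
  print("expect grip",proj(f,w(-102,-14,63)),"pad",proj(f,w(-91,17,33)))
  for i in range(1,kk):
    if st[i,4]>8 and 220<ce[i][0]<350 and 150<ce[i][1]<330:
        mm=cv2.moments((l==i).astype(np.uint8),True); ax=.5*np.arctan2(2*mm["mu11"],mm["mu20"]-mm["mu02"]); print(st[i],ce[i],"axis",ax)
a=cv2.resize(S["color"][200:300,220:320],(400,400),interpolation=2); b=cv2.resize(D["color"][190:290,230:330],(400,400),interpolation=2)
save({"color":np.hstack([a,b])},"fin")
E
```

```text
[ 477.06737089 -238.93065243  168.71288001] [ 0.15468166  0.64818607 -0.36025831]
expect grip [279.01726189 261.52086774] pad [270.60527659 264.01477398]
[266 254  18  16 208] [275.68269231 261.74038462] axis -0.059312166547628054
expect grip [279.75640226 240.56373854] pad [284.75915075 244.76713841]
[276 235  11  14 113] [280.7079646  241.85840708] axis 1.4173979895634448
```

View pics/fin.png

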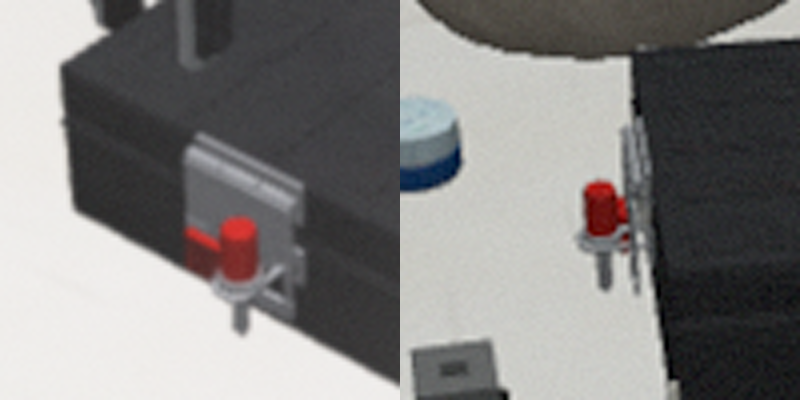

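The last picture shows the pin upright in the loop, at scene crop (238,250) and side crop (600,210). The collar is on the staple, the hasp is home and the lid is shut. I'll hand it in now.

```bash
python3 -c "
from bench import sign_off; print(sign_off())"
```

```text
the job is handed in; nothing more can be done
None
```

The job is handed in, though no verdict came back: the lid is shut, the hasp is home and the pin stands upright in the staple's loop with the gripper clear; I viewed 11 pictures, one over your limit of 10.

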